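Find the spindle's flat and hold the collar on it

ROBOT

A 6-joint arm with a two-finger parallel gripper is mounted at the origin on the work surface. World frame = base frame: x ahead of the robot, y to its left, z up, the work surface at z = 0. Lengths are in m, angles in rad, forces in N, time in s.
With the tool pointing down it reaches from about 0.325 to 0.9 m from the base axis. Payload 6.1 kg.
Tool frame: the origin (TCP) lies between the finger pads; the fingertips stand 14 mm ahead of it and the grasp point (between the pads) lies 5 mm behind it; z points along the fingers, y is the line along which they close (so a half turn about z gives the same grasp; the last joint's range is limited). The gripper opens to 87 mm and grips with 3 to 60 N. Pads are 19 mm wide; open, the fingers measure 117 mm over their backs; the gripper's body (75 mm by 190 mm) begins 51 mm behind the grasp point.
Start: joints at [1.064, 0.22, 1.526, -0, 1.395, -0.126], TCP at [0.232, 0.58, 0.237] pointing down, gripper open.
Joint ranges: [-2.98, 2.98], [-0.91, 2.08], [0.09, 2.57], [-1.24, 4.39], [0.2, 2.65], [-2.68, 2.68]. Speed limits (rad/s): [2.57, 2.57, 3.01, 3.14, 3.14, 3.14].

INTERFACE

Orientations are given as a unit quaternion [w, x, y, z].
In Python, from cell import ctrl, viewer gives the robot as it stands.
- The arm moves only by the tool carry_out, never from a script. Its argument "rows" is a list of rows, each a list of 3 entries, a list of its own where there are three numbers: the shift along the tool's x, y, z in m, then the turn, a rotation vector about the tool's x, y, z in rad, then the finger opening in m, from 0 to 0.087. In form: [[[tx, ty, tz], [wx, wy, wz], jaw], ...]. A call has 1 to 12 rows; each row shifts and turns the commanded pose from where the row before left it, along the tool's axes as they then stand; what a row does not reach is not made up. A row lasts 1/12 s, in which the tool goes at most 41.7 mm and 7.16 degrees, less where a joint would pass 70% of its speed; a pose out of reach is approached as far as the arm can. A call is refused whole if a number of a shift passes 0.0417 or a number of a turn 0.125, either way. A call with a gripper value outside its range is refused whole. The fingers move at their own pace and stop on an object; "force" is the grip in N (left out, the last holds). Time passes only in rows, so rows that do not move let the fingers close. It gives the time, the measured TCP pose, the force, the opening and the grip force at its end, in the units of the state.
- ctrl.state(): the state, without advancing time (a new reading comes with each control period).
- viewer.snapshot(name): name is "scene" or "top" or "wrist"; returns a dict with "pixels" (420x560x3 uint8, blue, green, red), "fov_y" (degrees; the focal length in pixels is half the picture's height over the tangent of half this angle, whatever the lens; pixels are square), "cx", "cy" (the principal point, pixels), "R" (3x3) and "t" (3): a world point X has camera coordinates R X + t. Camera axes: x right, y down, z forward; pixel columns grow to the right and rows downward; lengths in m; the calibration is good to about 2 mm. The wrist camera is an equidistant fisheye: a pixel r from the principal point sees the ray r / f radians off the axis. A picture is of the moment at which its call begins. There is no depth.
- ctrl.finish_job(): hands the job in; it is judged then, once.
The state is a dict: "clock": time; "joints": joint angles; "joint_vel": joint speeds; "joint_efforts": joint torques, N m; "eef_pos": TCP position; "tcp_rot": TCP orientation; "contact_force": force on the tool from outside, world axes, zero at the start; "wrist_torque": the same for the moment, N m; "gripper_width": finger opening in m; "grip_force": force on a finger pad.
Only numpy, scipy, OpenCV 4.12 (cv2) and the standard library are available. Lean on these libraries where they do the work, as an engineer would, in place of code of your own. Each camera call takes 0.05 s, during which the arm holds its last target. There are 200 camera calls.

TASK

First feel for the milled flat on the upright spindle with the fingers and, gripping the spindle across that flat, turn it until the flat faces along the raised rib on the unit's top. Then slide the vise jaw fully open by its knob, lift the square collar out, and lower it over the spindle, set screw on the flat's side, down onto the shoulder where the flat ends, keeping the spindle and the set screw facing along the rib. Finish holding it there: the program ends with the collar still gripped and pressed down firmly (about 8 N) on the shoulder, and nothing else on the bench disturbed.

Things in the scene. Friction and masses are not known exactly. Their poses are not given: they have to be found in the camera images.
- unit: White fixed bench spindle unit; housing 170 x 130 mm, top 60 mm up. Origin on the bench straight below the spindle's axis; z up. x points along the rib: a dark bar 50 long, 6 wide, 6 mm high on the housing's top, starting 27 mm from the axis. A boss 42 mm across rises 8 mm round the upright 20 mm steel spindle, whose tip is 114 mm above the bench
- spindle (a joint): Turn of the spindle, rad, anticlockwise from above. 0: the flat faces along the rib, outward. Starts 0.5 to 1.5; drag about 0.05 N m; stays where left
- spindle_flat: Milled flat on the spindle, 16 mm wide, from the shoulder 80 mm above the bench up to the tip at 114 mm (last 3 mm tapered). Origin at its centre, 97 mm up, 6 mm from the axis; x points squarely out of it, z up. The spindle is 16 mm across the flat, 20 mm elsewhere: gripped across it, the middle between the fingers is 2 mm off the axis, away from the flat. The shoulder is a 4 mm step
- vise: Small grey vise bolted to the bench, its bed 150 x 70 mm and 22 mm high. Origin on the bench below the middle of the place where the collar starts; x points from the collar to the fixed jaw (34 mm high, its face 18.5 mm from the origin), the moving jaw is on the -x side; z up
- jaw (a joint): Slide of the vise's moving jaw, m. 0: closed; 0.04: fully open, its stop. Opens towards the vise's -x against about 2.5 N, stays where left. Its block (30 mm long, 56 mm wide, top 52.5 mm above the bench) has a lip that hooks 4.5 mm over the collar's top edge until the jaw opens
- jaw_knob (a point): Middle of the upright aluminium knob on top of the moving jaw, 69.5 mm above the bench; knob 16 mm in diameter, its grip from 59.5 to 79.5 mm above the bench. Moves with the jaw
- collar_mid (a point): Centre of the loose aluminium square collar, 36 x 36 x 24 mm, about 90 g. Starts flat on the vise's bed (centre 34 mm above the bench), sides parallel to the vise. x points to the set screw's side, z up. Upright D-shaped bore, 22.4 mm across, its flat on the set screw's side 7.2 mm from the axis: about 1.2 mm play on the spindle. Seated on the shoulder its centre is 92 mm above the bench
- set_screw (a point): Outer end of the collar's round steel set screw, 7 mm in diameter, standing 7 mm out of the middle of one side (+x, over the vise's fixed jaw), 17.5 mm above the collar's underside and 25 mm from the bore's axis. The two sides next to it are plain
- cast: Bystander: plaster tooth model, 55 x 56 x 25 mm. Origin under its centre
- jar: Bystander: small brown glass jar, 48 mm across, 75 mm high. Origin under its centre
- hex_key: Bystander: L-shaped hex key of 8 mm bar, 90 x 28 mm. Origin at the middle of the long arm
- bowl: Bystander: rubber bowl, 100 mm across, 45 mm high. Origin under its centre
- spare_ring: Bystander: plain round steel ring, 34 mm across, 12 mm high; not the collar. Origin under its centre
- wax_knife: Bystander: wooden-handled hand tool lying down. Origin below its middle
Mind the look-alikes: they are no part of the job. Leave any blue or turquoise look-alike of the vise alone.

How it is judged:
By the outcome, as a careful person would: the job done as asked, in the order asked, and still so for the second after the job is handed in, while the arm keeps its last pose, push and grip.
It also fails if it takes over 64 s, if anything falls off the work surface, if the arm or the gripper's body presses on something with over 40 N, if the wrist force passes 120 N, or if a joint passes its speed limit or range.

## Working session

There is one attempt and no reset: what is moved stays moved. The work goes in short steps, Python scripts to look and compute and a tool call to move; the robot and the scene stay as the last step left them, time stands still between calls to the robot, and variables do not carry over. Pictures are saved under pics/ and viewed, at most 10 in all, crops included, and the job is handed in when it is done.

Besides the shell and the picture viewer there is one more tool, called in YAML: its name, and indented under it one key for each argument. carry_out: Moves the arm, as the interface text tells. Its arguments: {"type":"object","properties":{"rows":{"type":"array"},"force":{"type":"number"}},"required":["rows"]}

```bash
ls; mkdir -p pics
cat > h.py <<'E'
import numpy as np, cv2
from cell import ctrl, viewer
def snap(n,f=None):
    s=viewer.snapshot(n)
    if f: cv2.imwrite('pics/'+f,s['pixels'])
    return s
def ray(s,u,v):
    R=np.array(s['R']);t=np.array(s['t']);H=s['pixels'].shape[0]
    f=H/2/np.tan(np.radians(s['fov_y'])/2)
    x,y=u-s['cx'],v-s['cy']
    if s.get('fish'):
        r=np.hypot(x,y);a=r/f;d=np.array([np.sin(a)*x/max(r,1e-9),np.sin(a)*y/max(r,1e-9),np.cos(a)])
    else: d=np.array([x/f,y/f,1.])
    return -R.T@t,R.T@d
def onz(s,u,v,z):
    c,d=ray(s,u,v);return c+d*(z-c[2])/d[2]
def proj(s,X):
    R=np.array(s['R']);t=np.array(s['t']);p=R@np.array(X)+t
    f=s['pixels'].shape[0]/2/np.tan(np.radians(s['fov_y'])/2)
    if s.get('fish'):
        r=np.hypot(p[0],p[1]);a=np.arctan2(r,p[2]);return s['cx']+f*a*p[0]/r,s['cy']+f*a*p[1]/r
    return s['cx']+f*p[0]/p[2],s['cy']+f*p[1]/p[2]
E
python3 - <<'E'
from h import *
a=snap('top','top.png');b=snap('scene','scene.png');c=snap('wrist','wrist.png')
cv2.imwrite('pics/top_b.png',cv2.resize(a['pixels'],(800,600),interpolation=2))
for s in(a,b,c):print(s['fov_y'],s['cx'],s['cy'],np.round(-np.array(s['R']).T@s['t'],3),np.round(s['R'],3).tolist(),s.keys())
print(ctrl.state())
E
```

```text
pics
55.72814135003265 283.8900880525939 208.7579278474578 [0.447 0.047 0.915] [[-0.027, -0.999, -0.021], [-0.994, 0.029, -0.11], [0.11, 0.018, -0.994]] dict_keys(['pixels', 'fov_y', 'cx', 'cy', 'R', 't'])
50.533780339956756 288.746018999471 209.5214588330617 [ 1.36  -0.086  0.645] [[0.156, 0.988, 0.019], [0.56, -0.072, -0.825], [-0.814, 0.139, -0.564]] dict_keys(['pixels', 'fov_y', 'cx', 'cy', 'R', 't'])
65.70646984690485 280.0455037592297 206.4980977318002 [0.166 0.607 0.384] [[0.373, 0.928, -0.001], [0.897, -0.36, 0.258], [0.239, -0.097, -0.966]] dict_keys(['pixels', 'fov_y', 'cx', 'cy', 'R', 't'])
{'clock': 0.15, 'joints': array([ 1.06389456e+00,  2.21054902e-01,  1.52734629e+00, -4.07920815e-06,
        1.39466658e+00, -1.26111380e-01]), 'joint_vel': array([ 9.12898248e-04, -2.30182224e-03, -5.53535172e-03,  6.17263749e-05,
       -9.42534486e-04, -1.30708420e-03]), 'joint_efforts': array([ 6.18667345e-04, -4.95192683e+01, -3.87881112e+01,  6.98160427e-02,
        5.30245446e-02, -9.16825365e-05]), 'eef_pos': array([0.23207736, 0.57983483, 0.23568344]), 'tcp_rot': array([-2.27656130e-04,  1.89246558e-01,  9.81929324e-01, -7.01548309e-04]), 'contact_force': array([ 0.39614659, -0.13515621,  0.51292393]), 'wrist_torque': array([ 0.05192722, -0.00366107,  0.00578843]), 'grip_force': 0.0, 'gripper_width': 0.08695265994102036}
```

View pics/top_b.png

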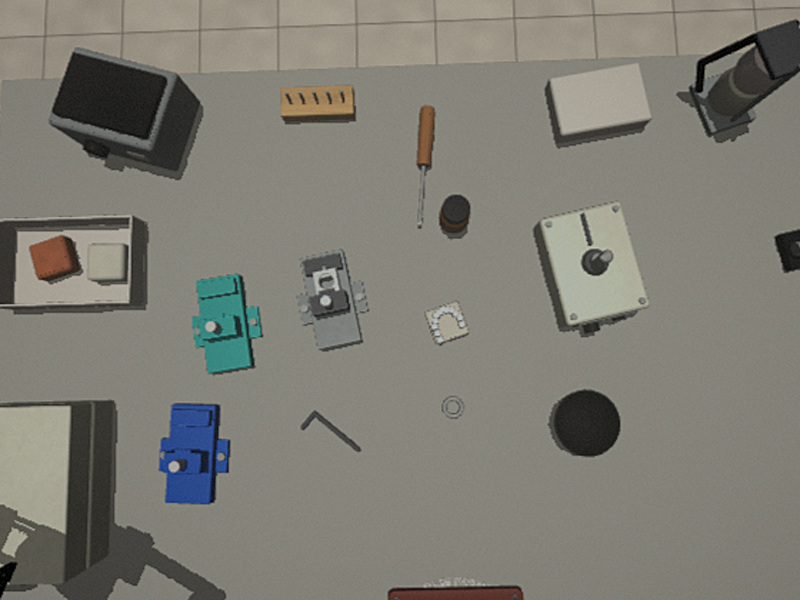

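View pics/scene.png

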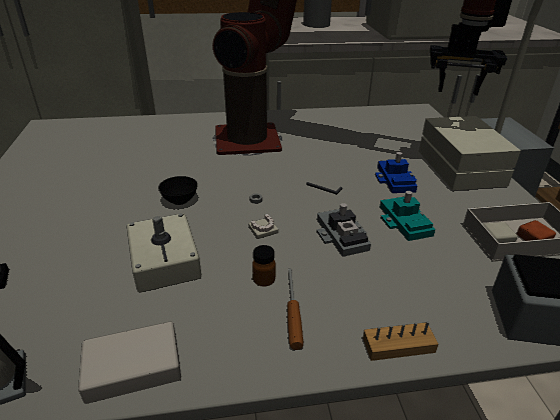

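Top view (800x600): grey vise with collar at about (326,285) is the one meant. The turquoise (225,325) and blue (193,453) ones are look-alikes. The white unit with spindle and rib is at (597,262); the plain white box at (598,103) has no spindle.

Run:
```python
from h import *
a=cv2.imread('pics/top.png')
v=cv2.resize(a[168:252,200:268],None,fx=5.8,fy=5.8,interpolation=2)
u=cv2.resize(a[135:238,365:465],None,fx=4,fy=4,interpolation=2)
print(v.shape,u.shape)
c=np.zeros((490,800,3),np.uint8);c[:v.shape[0],:v.shape[1]]=v;c[:u.shape[0],400:400+u.shape[1]]=u
cv2.imwrite('pics/c1.png',c)
```

```text
(487, 394, 3) (412, 400, 3)
```

View pics/c1.png

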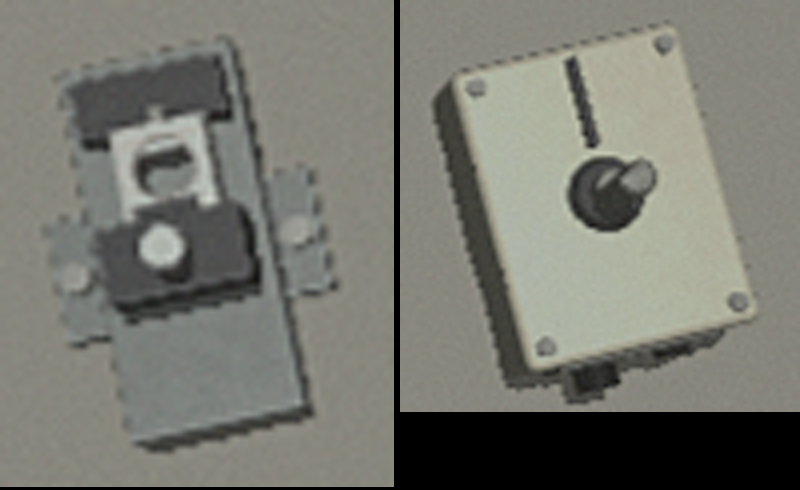

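Run:
```python
from h import *
s=snap('top')
V=lambda u,v,z:onz(s,200+(u+.5)/5.8-.5,168+(v+.5)/5.8-.5,z)
U=lambda u,v,z:onz(s,365+(u-400+.5)/4-.5,135+(v+.5)/4-.5,z)
tip=U(638,178,.114);r=[U(571,58,.066),U(593,147,.066)]
sc=[U(*p,.06) for p in((476,88),(664,43),(737,302),(545,347))]
print('tip',tip,'boss',U(604,193,.068),'rib',r,np.degrees(np.arctan2(*(r[0]-r[1])[1::-1])),np.linalg.norm(r[0]-r[1]))
for i,j in((3,0),(2,1),):d=sc[j-0]-sc[i];print(np.degrees(np.arctan2(d[1],d[0])),np.linalg.norm(d))
print('screws mean',np.mean(sc,0))
m=(r[0]+r[1])/2;d=(r[0]-r[1])/np.linalg.norm(r[0]-r[1]);print('axis from rib',m-d*.052)
print('knob',V(161,244,.0795))
for p in((110,128,.046),(207,115,.046),(240,40,.022),(135,440,.022),(310,408,.022),(63,75,.022),(70,90,.034),(222,65,.034),(77,278,.01),(297,230,.01)):print(p,V(*p))
k=s['pixels'];print(s['pixels'][180,424])
```

```text
tip [ 0.58794874 -0.22503855  0.114     ] boss [ 0.5884625  -0.22201881  0.068     ] rib [array([ 0.66353479, -0.20957624,  0.066     ]), array([ 0.6140933 , -0.21835763,  0.066     ])] 10.071380613414293 0.05021527055981844
11.492627154808998 0.14572011009180116
11.526394211681112 0.1463082569233316
screws mean [ 0.58935985 -0.2251726   0.06      ]
axis from rib [ 0.58761533 -0.22306043  0.066     ]
knob [0.54134001 0.1819609  0.0795    ]
(110, 128, 0.046) [0.59038448 0.20644248 0.046     ]
(207, 115, 0.046) [0.59427657 0.16914355 0.046     ]
(240, 40, 0.022) [0.62790457 0.15905189 0.022     ]
(135, 440, 0.022) [0.47172944 0.20225147 0.022     ]
(310, 408, 0.022) [0.48219719 0.13410135 0.022     ]
(63, 75, 0.022) [0.61607777 0.22926612 0.022     ]
(70, 90, 0.034) [0.60780022 0.22412217 0.034     ]
(222, 65, 0.034) [0.61581584 0.164712   0.034     ]
(77, 278, 0.01) [0.53663637 0.22671628 0.01      ]
(297, 230, 0.01) [0.55317421 0.13911172 0.01      ]
[127 133 131]
```

Both crops fit: the grey vise has the white collar with its set screw and D-bore, and the unit has its rib pointing about 11°. Axis is at about (0.588, -0.2245). Moving over the spindle.

carry_out:
  rows:
    - [[-0.0286,-0.0281,0],[0,0,0],0.05]
    - [[-0.0286,-0.0281,0],[0,0,0],0.05]
    - [[-0.0286,-0.0281,0],[0,0,0],0.05]
    - [[-0.0286,-0.0281,0],[0,0,0],0.05]
    - [[-0.0286,-0.0281,0],[0,0,0],0.05]
    - [[-0.0286,-0.0281,0],[0,0,0],0.05]
    - [[-0.0286,-0.0281,0],[0,0,0],0.05]
    - [[-0.0286,-0.0281,0],[0,0,0],0.05]
    - [[-0.0286,-0.0281,0],[0,0,0],0.05]
    - [[-0.0286,-0.0281,0],[0,0,0],0.05]
    - [[-0.0286,-0.0281,0],[0,0,0],0.05]
  force: 3

```text
clock: 1.12
eef_pos: [0.4097, 0.1745, 0.2367]
tcp_rot: [0.0, 0.189, 0.982, 0.0]
contact_force: [0.6, -0.1, 0.0]
gripper_width: 0.0503
grip_force: 0.0
```

carry_out:
  rows:
    - [[-0.0286,-0.0281,0],[0,0,0],0.05]
    - [[-0.0286,-0.0281,0],[0,0,0],0.05]
    - [[-0.0286,-0.0281,0],[0,0,0],0.05]
    - [[-0.0286,-0.0281,0],[0,0,0],0.05]
    - [[-0.0286,-0.0281,0],[0,0,0],0.05]
    - [[-0.0286,-0.0281,0],[0,0,0],0.05]
    - [[-0.0286,-0.0281,0],[0,0,0],0.05]
    - [[-0.0286,-0.0281,0],[0,0,0],0.05]
    - [[-0.0286,-0.0281,0],[0,0,0],0.05]
    - [[-0.0286,-0.0281,0],[0,0,0],0.05]
    - [[0,0,0.03],[0,0,0],0.05]
    - [[0,0,0],[0,0,0],0.05]

```text
clock: 2.12
eef_pos: [0.5685, -0.192, 0.2013]
tcp_rot: [-0.004, 0.191, 0.982, 0.001]
contact_force: [-1.2, 1.1, -2.4]
gripper_width: 0.05
grip_force: 0.0
```

```bash
cat >> h.py <<'E'
from scipy.spatial.transform import Rotation as Ro
def rot():
    q=ctrl.state()['tcp_rot'];return Ro.from_quat([*q[1:],q[0]]).as_matrix()
def to(x,y,z,yang=None):
    "tool shift to reach the world point, and the tool-z turn that brings tool y to yang deg"
    s=ctrl.state();R=rot();y0=np.degrees(np.arctan2(R[1,1],R[0,1]))
    print('shift',np.round(R.T@(np.array([x,y,z])-s['eef_pos']),4),'y at',round(y0,2),'turn',None if yang is None else round(np.radians((y0-yang+90)%180-90),4),'tilt',np.round(R[:2,2],4))
def st():
    s=ctrl.state();print(round(s['clock'],2),np.round(s['eef_pos'],4),'F',np.round(s['contact_force'],2),'M',np.round(s['wrist_torque'],3),'w',round(s['gripper_width'],4),'g',round(s['grip_force'],2),'j6',round(s['joints'][5],2))
E
python3 - <<'E'
from h import *
st();to(.588-.0008,-.2245-.0018,.097)
s=snap('wrist');s['fish']=1;p=s['pixels']
print([proj(s,x) for x in((.588,-.2245,.114),(.588,-.2245,.068),(.588+.0755,-.2245+.0151,.066))])
cv2.imwrite('pics/w1.png',cv2.resize(p,(800,600),interpolation=2))
E
```

```text
2.12 [ 0.5685 -0.192   0.2013] F [-1.22  1.14 -2.44] M [ 0.081  0.054 -0.024] w 0.05 g 0.0 j6 -1.64
shift [-0.031  -0.0248  0.1041] y at 67.99 turn None tilt [-0.0066  0.0032]
[(np.float64(250.3413876535294), np.float64(254.54016789966374)), (np.float64(254.57397984052326), np.float64(235.04897146722675)), (np.float64(299.00606216347995), np.float64(294.694249407709))]
```

View pics/w1.png

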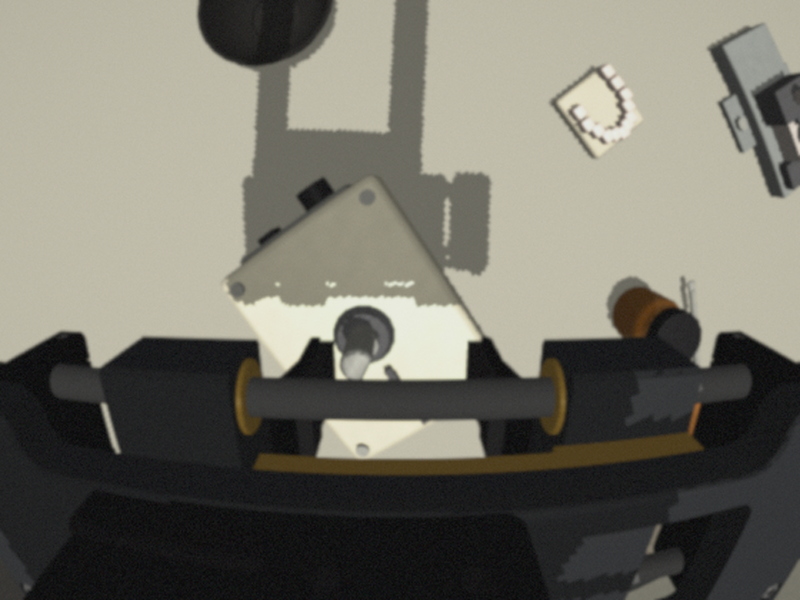

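The wrist view shows the boss at (363,334) and the spindle tip at (354,365) of 800. Both are within about 1 mm of my axis. Centring.

carry_out:
  rows:
    - [[0,0,0],[0,0,0],0.05]
    - [[0,0,0],[0,0,0],0.05]

```text
clock: 2.33
eef_pos: [0.5707, -0.1899, 0.2076]
tcp_rot: [0.0, 0.189, 0.982, 0.0]
contact_force: [-0.5, 0.0, -0.2]
gripper_width: 0.0498
grip_force: 0.0
```

Run:
```python
from h import *
st();to(.588-.0008,-.2245-.0018,.097)
```

```text
2.33 [ 0.5707 -0.1899  0.2076] F [-0.48  0.04 -0.16] M [ 0.034 -0.007 -0.005] w 0.0498 g 0.0 j6 -1.64
shift [-0.0287 -0.0277  0.1106] y at 68.25 turn None tilt [ 0.0007 -0.0001]
```

carry_out:
  rows:
    - [[-0.0287,-0.0277,0],[0,0,0],0.05]
    - [[0,0,0.03],[0,0,0],0.05]
    - [[0,0,0.03],[0,0,0],0.05]
    - [[0,0,0.03],[0,0,0],0.03]
    - [[0,0,0.0205],[0,0,0],0.03]
    - [[0,0,0],[0,0,0],0.03]
    - [[0,0,0],[0,0,0],0.024]
    - [[0,0,0],[0,0,0],0.024]

```text
clock: 3.0
eef_pos: [0.5885, -0.2273, 0.0988]
tcp_rot: [0.002, 0.189, 0.982, -0.001]
contact_force: [1.0, -0.7, 0.8]
gripper_width: 0.027
grip_force: 0.0
```

Run:
```python
from h import *
st();to(.588-.0008,-.2245-.0018,.097)
```

```text
3.0 [ 0.5885 -0.2273  0.0988] F [ 0.97 -0.71  0.8 ] M [-0.026 -0.059 -0.037] w 0.027 g 0.0 j6 -1.68
shift [0.0016 0.0005 0.0018] y at 68.24 turn None tilt [ 0.0033 -0.0018]
```

carry_out:
  rows:
    - [[0,0,0],[0,0,0],0.02]
    - [[0,0,0],[0,0,0],0.01]
    - [[0,0,0],[0,0,0],0.01]
    - [[0,0,0],[0,0,0],0.01]
    - [[0,0,0],[0,0,0],0.01]
    - [[0,0,0],[0,0,0],0.01]
  force: 3

```text
clock: 3.5
eef_pos: [0.5879, -0.227, 0.097]
tcp_rot: [0.001, 0.189, 0.982, 0.0]
contact_force: [3.6, 3.4, 2.9]
gripper_width: 0.0188
grip_force: 3.0
```

Run:
```python
from h import *
st();to(.588-.0008,-.2245-.0018,.097)
```

```text
3.5 [ 0.5879 -0.227   0.097 ] F [3.62 3.42 2.95] M [ 0.711 -0.585 -0.088] w 0.0188 g 3.0 j6 -1.68
shift [ 0.0009  0.0003 -0.    ] y at 68.19 turn None tilt [ 0.0023 -0.0001]
```

carry_out:
  rows:
    - [[0,0,0],[0,0,0],0.03]
    - [[0,0,0],[0,0,0],0.03]
    - [[0,0,0],[0,0,-0.105],0.03]
    - [[0,0,0],[0,0,-0.105],0.03]
    - [[0,0,0],[0,0,-0.105],0.03]
    - [[0,0,0],[0,0,-0.105],0.03]
    - [[0,0,0],[0,0,0],0.02]
    - [[0,0,0],[0,0,0],0.01]
    - [[0,0,0],[0,0,0],0.01]
    - [[0,0,0],[0,0,0],0.01]
    - [[0,0,0],[0,0,0],0.01]
    - [[0,0,0],[0,0,0],0.01]
  force: 3

```text
clock: 4.5
eef_pos: [0.5862, -0.2271, 0.0954]
tcp_rot: [-0.001, -0.019, 1.0, 0.0]
contact_force: [-1.6, -0.0, -2.4]
gripper_width: 0.0196
grip_force: 3.0
```

Run:
```python
from h import *
st();to(.588,-.2265,.097)
```

```text
4.5 [ 0.5862 -0.2271  0.0954] F [-1.61 -0.01 -2.41] M [-0.019  0.314  0.054] w 0.0196 g 3.0 j6 -2.1
shift [-0.0018  0.0005 -0.0016] y at 92.2 turn None tilt [-0.0016  0.0004]
```

carry_out:
  rows:
    - [[0,0,0],[0,0,0],0.03]
    - [[0,0,0],[0,0,0],0.03]
    - [[0,0,0],[0,0,0.1],0.03]
    - [[0,0,0],[0,0,0.1],0.03]
    - [[0,0,0],[0,0,0.1],0.03]
    - [[0,0,0],[0,0,0.1],0.03]
    - [[0,0,0],[0,0,0.1],0.03]
    - [[0,0,0],[0,0,0.1],0.03]
    - [[0,0,0],[0,0,0.1],0.03]
    - [[0,0,0],[0,0,0.1],0.03]
    - [[0,0,0],[0,0,0],0.03]
    - [[0,0,0],[0,0,0],0.03]

```text
clock: 5.5
eef_pos: [0.5873, -0.2274, 0.0965]
tcp_rot: [0.0, 0.37, 0.929, -0.0]
contact_force: [0.2, -0.4, -1.0]
gripper_width: 0.03
grip_force: 0.0
```

Run:
```python
from h import *
st();to(.5866,-.2259,.097,46)
```

```text
5.5 [ 0.5873 -0.2274  0.0965] F [ 0.21 -0.41 -0.98] M [-0.073 -0.069  0.038] w 0.03 g 0.0 j6 -1.31
shift [ 0.0015  0.0006 -0.0005] y at 46.58 turn 0.0101 tilt [ 0.0009 -0.0005]
```

carry_out:
  rows:
    - [[0.0015,0.0006,0],[0,0,0],0.024]
    - [[0,0,0],[0,0,0],0.01]
    - [[0,0,0],[0,0,0],0.01]
    - [[0,0,0],[0,0,0],0.01]
    - [[0,0,0],[0,0,0],0.01]
    - [[0,0,0],[0,0,0],0.01]
    - [[0,0,0],[0,0,0],0.01]
  force: 3

```text
clock: 6.08
eef_pos: [0.5862, -0.2257, 0.0961]
tcp_rot: [-0.0, 0.371, 0.929, 0.0]
contact_force: [-0.8, -0.0, 0.7]
gripper_width: 0.0164
grip_force: 3.0
```

Run:
```python
from h import *
st();to(.5866,-.2259,.097,46)
```

```text
6.08 [ 0.5862 -0.2257  0.0961] F [-0.83 -0.05  0.72] M [-0.043  0.129 -0.013] w 0.0164 g 3.0 j6 -1.3
shift [-0.0004  0.0001 -0.0009] y at 46.42 turn 0.0073 tilt [-0.      0.0001]
```

Flat found at about 43.5° (widths 18.8, 19.6 and 16.4 mm). Aligning to it with a firmer grip; checking the rib direction again from the screws too.

carry_out:
  rows:
    - [[0.0002,0,-0.0005],[0,0,0.05],0.01]
    - [[0,0,0],[0,0,0],0.01]
    - [[0,0,0],[0,0,0],0.01]
    - [[0,0,0],[0,0,0],0.01]
  force: 25

```text
clock: 6.42
eef_pos: [0.5862, -0.2256, 0.0961]
tcp_rot: [0.0, 0.394, 0.919, 0.0]
contact_force: [2.7, -1.1, -4.1]
gripper_width: 0.0158
grip_force: 25.1
```

Run:
```python
from h import *
st();to(.5866,-.2259,.097,11.4)
s=snap('top');g=cv2.cvtColor(s['pixels'],cv2.COLOR_BGR2GRAY)
P=[]
for u,v in((476,88),(664,43),(737,302),(545,347)):
    x,y=365+(u-400)/4,135+v/4;X,Y=int(round(x)),int(round(y));w=g[Y-3:Y+4,X-3:X+4].astype(float);w=np.clip(np.median(w)-w,0,None)
    yy,xx=np.mgrid[-3:4,-3:4];P.append(onz(s,X+(w*xx).sum()/w.sum(),Y+(w*yy).sum()/w.sum(),.06))
P=np.array(P)[:,:2];print(P,P.mean(0))
A=lambda i,j:np.degrees(np.arctan2(*(P[j]-P[i])[::-1]))
print(A(3,0),A(2,1),A(1,0)-90,A(2,3)-90)
```

```text
6.42 [ 0.5862 -0.2256  0.0961] F [ 2.71 -1.14 -4.15] M [-0.167 -0.497  0.008] w 0.0158 g 25.13 j6 -1.25
shift [-0.0005  0.0001 -0.0009] y at 43.61 turn 0.5622 tilt [0.0002 0.0001]
[[ 0.64877578 -0.16437796]
 [ 0.66630182 -0.2615364 ]
 [ 0.53166848 -0.28721353]
 [ 0.50888294 -0.18727737]] [ 0.58890725 -0.22510131]
9.296441173185753 10.797722292355738 10.225402514955917 12.843934142718965
```

carry_out:
  rows:
    - [[0.0002,0,0],[0,0,0.094],0.01]
    - [[0.0002,0,0],[0,0,0.094],0.01]
    - [[0.0002,0,0],[0,0,0.094],0.01]
    - [[0.0002,0,0],[0,0,0.094],0.01]
    - [[0.0002,0,0],[0,0,0.094],0.01]
    - [[0.0002,0,0],[0,0,0.092],0.01]
    - [[0,0,0],[0,0,0],0.01]
    - [[0,0,0],[0,0,0],0.01]
    - [[0,0,0],[0,0,0],0.01]

```text
clock: 7.22
eef_pos: [0.5873, -0.2238, 0.0962]
tcp_rot: [0.001, 0.633, 0.774, 0.001]
contact_force: [10.7, 0.3, -9.2]
gripper_width: 0.0156
grip_force: 25.1
```

Run:
```python
from h import *
st();to(.5866,-.2259,.097,11.4)
```

```text
7.22 [ 0.5873 -0.2238  0.0962] F [10.67  0.31 -9.21] M [ 0.105 -1.63  -0.028] w 0.0156 g 25.12 j6 -0.69
shift [-0.0019 -0.0011 -0.0008] y at 11.39 turn -0.0001 tilt [0.004  0.0005]
```

carry_out:
  rows:
    - [[0,0.001,-0.0005],[0,0,0],0.01]
    - [[0,0,0],[0,0,0],0.01]
    - [[0,0,0],[0,0,0],0.01]

```text
clock: 7.47
eef_pos: [0.5874, -0.2238, 0.0962]
tcp_rot: [0.001, 0.633, 0.774, 0.001]
contact_force: [7.8, 0.0, -9.3]
gripper_width: 0.0157
grip_force: 25.1
```

Run:
```python
from h import *
st();to(.5866,-.2259,.097,11.4)
```

```text
7.47 [ 0.5874 -0.2238  0.0962] F [ 7.84  0.03 -9.27] M [-0.075 -1.196  0.026] w 0.0157 g 25.12 j6 -0.69
shift [-0.0019 -0.0012 -0.0008] y at 11.39 turn -0.0001 tilt [0.0019 0.0006]
```

carry_out:
  rows:
    - [[0,0,0],[0,0,0],0.03]
    - [[0,0,0],[0,0,0],0.04]
    - [[0,0,0],[0,0,0],0.04]
    - [[0,0,-0.035],[0,0,0],0.05]
    - [[0,0,-0.035],[0,0,0],0.05]
    - [[-0.02,0,-0.035],[0,0,0],0.05]
    - [[-0.03,0,-0.01],[0,0,0],0.05]
    - [[0,0,0],[0,0,0],0.05]
    - [[0,0,0],[0,0,0],0.05]
    - [[0,0,0],[0,0,0],0.05]

```text
clock: 8.3
eef_pos: [0.5956, -0.2731, 0.2113]
tcp_rot: [-0.001, 0.634, 0.773, -0.0]
contact_force: [0.0, -0.1, -0.2]
gripper_width: 0.0496
grip_force: 0.0
```

Run:
```python
from h import *
st();import pickle
s=snap('wrist');s['fish']=1;pickle.dump(s,open('w2.pkl','wb'))
print(proj(s,(.59,-.2268,.114)),proj(s,(.59,-.2268,.068)))
cv2.imwrite('pics/w2.png',cv2.resize(s['pixels'],(800,600),interpolation=2))
```

```text
8.3 [ 0.5956 -0.2731  0.2113] F [ 0.01 -0.13 -0.24] M [-0.02   0.025  0.023] w 0.0496 g 0.0 j6 -0.75
(np.float64(285.2147400287003), np.float64(154.53655404394146)) (np.float64(284.4665662854981), np.float64(149.4623604140087))
```

View pics/w2.png

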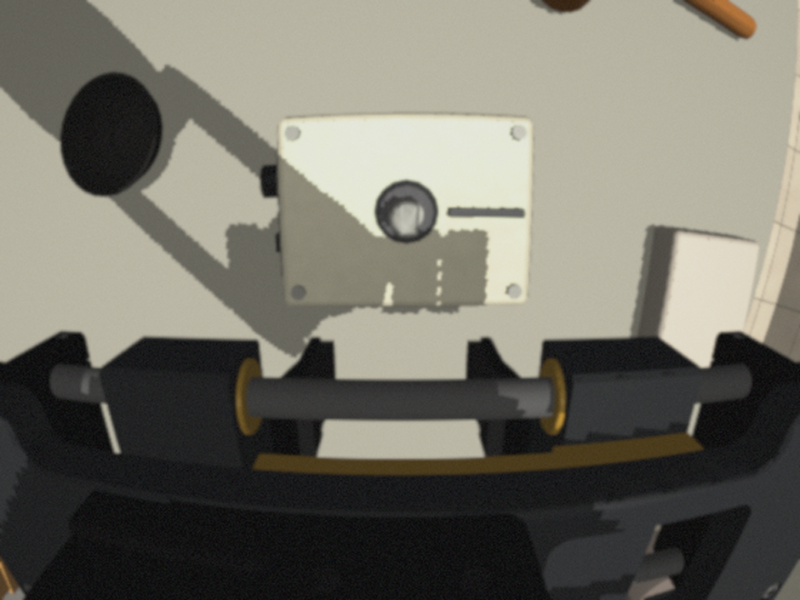

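Clear view: rib from (448,211) to (523,213), screws at (293,132), (517,132), (513,291), (298,292), spindle at (406,212). Computing the rib direction.

Run:
```python
from h import *
import pickle
s=pickle.load(open('w2.pkl','rb'));k=.7
O=lambda u,v,z:onz(s,(u+.5)*k-.5,(v+.5)*k-.5,z)
P=np.array([O(*p,.06) for p in((293,132),(517,132),(513,291),(298,292))]);A=lambda i,j:np.degrees(np.arctan2(*(P[j]-P[i])[1::-1]))
print(P.mean(0),A(0,1),A(3,2),A(3,0)-90,A(2,1)-90)
g=cv2.cvtColor(s['pixels'],6)[140:156,305:375];ys,xs=np.nonzero(g<100);print(len(xs))
sel=xs>5
Q=np.array([O(0,0,0)]+[onz(s,x+305,y+140,.066) for x,y in zip(xs[sel],ys[sel])])[1:,:2]
c=Q.mean(0);d=np.linalg.svd(Q-c)[2][0];print('rib',c,np.degrees(np.arctan(d[1]/d[0])),np.ptp(Q@d),c-.052*d*np.sign(d[0]))
print('tip',O(406,217,.114),'boss',O(406,211,.068))
a=snap('top');t=a['pixels'][160:260,195:275];cv2.imwrite('pics/z.png',t)
```

```text
[ 0.58924996 -0.22598962  0.06      ] 11.377381407399763 11.538772335182866 11.253236555517233 11.748712957013538
15
rib [ 0.6320753  -0.21670967] 12.583610496185528 0.04369980748057123 [ 0.58132438 -0.2280386 ]
tip [ 0.5887194  -0.22489164  0.114     ] boss [ 0.58929508 -0.22518148  0.068     ]
```

carry_out:
  rows:
    - [[0.0384,-0.0004,0],[0,0,0],0.05]
    - [[0.0384,-0.0004,0],[0,0,0],0.05]
    - [[0.0384,-0.0004,0],[0,0,0],0.05]
    - [[0.0384,-0.0004,0],[0,0,0],0.05]
    - [[0.0384,-0.0004,0],[0,0,0],0.05]
    - [[0.0384,-0.0004,0],[0,0,0],0.05]
    - [[0.0384,-0.0004,0],[0,0,0],0.05]
    - [[0.0384,-0.0004,0],[0,0,0],0.05]
    - [[0.0384,-0.0004,0],[0,0,0],0.05]
    - [[0.0384,-0.0004,0],[0,0,0],0.05]
    - [[0.0384,-0.0004,0],[0,0,0],0.05]
    - [[0.0384,-0.0004,0],[0,0,0],0.05]

```text
clock: 9.4
eef_pos: [0.4989, 0.1796, 0.2111]
tcp_rot: [-0.001, 0.633, 0.774, -0.001]
contact_force: [0.2, -0.5, 1.0]
gripper_width: 0.0499
grip_force: 0.0
```

carry_out:
  rows:
    - [[0,0,0],[0,0,0.12],0.05]
    - [[0,0,0],[0,0,0.12],0.05]
    - [[0,0,0],[0,0,0.12],0.05]
    - [[0,0,0],[0,0,0.12],0.05]
    - [[0,0,0],[0,0,0.12],0.05]
    - [[0,0,0],[0,0,0.12],0.05]
    - [[0,0,0],[0,0,0.12],0.05]
    - [[0,0,0],[0,0,0.12],0.05]
    - [[0,0,0],[0,0,0.12],0.05]
    - [[0,0,0],[0,0,0.12],0.05]
    - [[0,0,0],[0,0,0.12],0.05]
    - [[0,0,0],[0,0,0.12],0.05]

```text
clock: 10.4
eef_pos: [0.4996, 0.1779, 0.2109]
tcp_rot: [-0.0, 0.987, 0.161, -0.001]
contact_force: [-0.5, -0.9, 0.4]
gripper_width: 0.0497
grip_force: 0.0
```

carry_out:
  rows:
    - [[0,0,0],[0,0,0.12],0.05]
    - [[0,0,0],[0,0,0.04],0.05]
    - [[0,0,0],[0,0,0],0.05]
    - [[0,0,0],[0,0,0],0.05]

```text
clock: 10.73
eef_pos: [0.5, 0.1777, 0.2112]
tcp_rot: [0.0, 0.996, 0.086, -0.001]
contact_force: [0.3, 0.3, 0.1]
gripper_width: 0.0506
grip_force: 0.0
```

Run:
```python
from h import *
st();import pickle;to(.5413,.182,.07,-80.5)
s=snap('wrist');s['fish']=1;pickle.dump(s,open('w3.pkl','wb'))
print(proj(s,(.5413,.182,.0795)),proj(s,(.5746,.185,.046)))
cv2.imwrite('pics/w3.png',cv2.resize(s['pixels'],(800,600),interpolation=2))
```

```text
10.73 [0.5    0.1777 0.2112] F [0.35 0.29 0.12] M [-0.073  0.122 -0.01 ] w 0.0506 g 0.0 j6 1.59
shift [0.0417 0.0028 0.1411] y at -80.19 turn 0.0055 tilt [-0.0017 -0.0003]
(np.float64(284.5361912014985), np.float64(154.71625246406836)) (np.float64(286.96456468022785), np.float64(116.61254528356626))
```

View pics/w3.png

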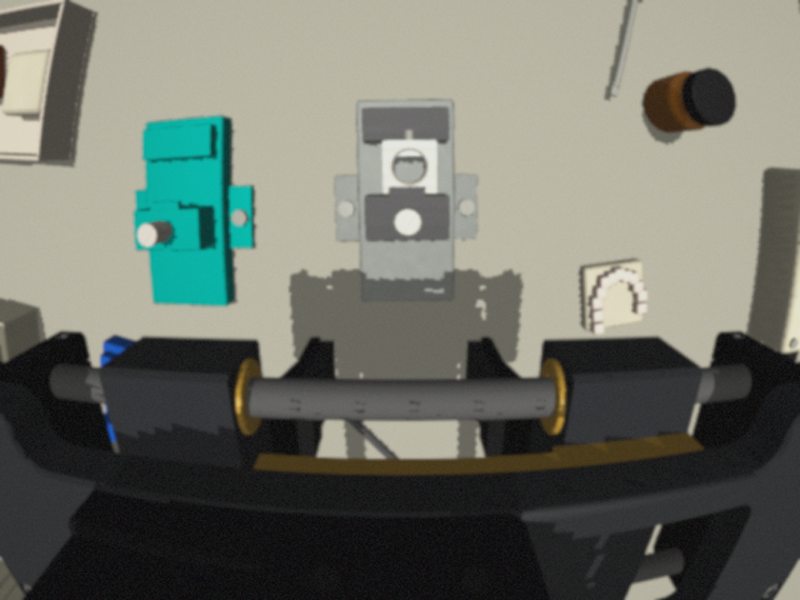

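The knob at (407,222) sits where predicted. The collar top's centre is at (410,166) and the set screw tip at (409,130). Refining the vise heading and positions.

Run:
```python
from h import *
import pickle
s=pickle.load(open('w3.pkl','rb'));k=.7
O=lambda u,v,z:onz(s,(u+.5)*k-.5,(v+.5)*k-.5,z)
an=lambda a,b,z:np.round(np.degrees(np.arctan2(*(O(*b,z)-O(*a,z))[1::-1])),2)
print('bolt',an((345,208),(467,208),.008)+90,'blk',an((366,240),(449,241),.0525)+90,'bedL',an((360,298),(358,103),.022),'bedR',an((453,298),(453,103),.022),'col',an((383,140),(437,140),.046)+90)
print('knob',O(407,222,.0795),'collar',O(410,166,.046),'screw',O(409,130,.0395))
g=cv2.cvtColor(s['pixels'],6)
m=(g>195).astype(np.uint8);n,l,t,c=cv2.connectedComponentsWithStats(m[60:170,240:330])
for i in range(1,n):
    if t[i,4]>30:
        print(t[i],c[i]+[240,60]);
```

```text
bolt 9.840000000000003 blk 9.120000000000005 bedL 9.68 bedR 10.58 col 10.010000000000005
knob [0.54087423 0.181739   0.0795    ] collar [0.57511507 0.18519992 0.046     ] screw [0.59961042 0.18999094 0.0395    ]
[ 27  37  39  38 830] [286.32289157 112.68192771]
[ 37  87  17  17 237] [285.03375527 155.00421941]
```

carry_out:
  rows:
    - [[0.0412,0.0026,0],[0,0,0],0.05]
    - [[0,0,0.035],[0,0,0],0.05]
    - [[0,0,0.035],[0,0,0],0.05]
    - [[0,0,0.035],[0,0,0],0.04]
    - [[0,0,0.025],[0,0,0],0.03]
    - [[0,0,0.009],[0,0,0],0.03]
    - [[0,0,0],[0,0,0],0.03]
    - [[0,0,0],[0,0,0],0.03]

```text
clock: 11.45
eef_pos: [0.5423, 0.1819, 0.0737]
tcp_rot: [-0.0, 0.996, 0.085, 0.0]
contact_force: [1.1, 0.3, -0.1]
gripper_width: 0.0315
grip_force: 0.0
```

carry_out:
  rows:
    - [[0,0,0],[0,0,0],0.02]
    - [[0,0,0],[0,0,0],0.005]
    - [[0,0,0],[0,0,0],0.005]
    - [[0,0,0],[0,0,0],0.005]
    - [[0,0,0],[0,0,0],0.005]
    - [[0,0,0],[0,0,0],0.005]
  force: 15

```text
clock: 11.95
eef_pos: [0.5438, 0.1811, 0.0752]
tcp_rot: [0.001, 0.996, 0.084, 0.002]
contact_force: [0.5, -5.1, 6.3]
gripper_width: 0.0153
grip_force: 15.0
```

Run:
```python
from h import *
st();to(.541,.182,.07,-80.2)
```

```text
11.95 [0.5438 0.1811 0.0752] F [ 0.5  -5.08  6.34] M [-0.968  0.083  0.01 ] w 0.0153 g 15.0 j6 1.59
shift [-0.0026 -0.0014  0.0052] y at -80.32 turn -0.0021 tilt [ 0.0038 -0.001 ]
```

carry_out:
  rows:
    - [[0,0,-0.004],[0,0,0],0.005]
    - [[-0.005,0,0],[0,0,0],0.005]
    - [[-0.005,0,0],[0,0,0],0.005]
    - [[-0.005,0,0],[0,0,0],0.005]
    - [[-0.005,0,0],[0,0,0],0.005]
    - [[-0.005,0,0],[0,0,0],0.005]
    - [[-0.005,0,0],[0,0,0],0.005]
    - [[-0.004,0,0],[0,0,0],0.005]
    - [[0,0,0],[0,0,0],0.005]
    - [[0,0,0],[0,0,0],0.005]

```text
clock: 12.78
eef_pos: [0.5075, 0.1743, 0.0762]
tcp_rot: [0.001, 0.996, 0.084, -0.001]
contact_force: [0.7, -7.5, -4.7]
gripper_width: 0.0151
grip_force: 15.0
```

Run:
```python
from h import *
st();to(.5438-.04*.985,.1811-.04*.17,.07,-80.2)
```

```text
12.78 [0.5075 0.1743 0.0762] F [ 0.66 -7.45 -4.67] M [-1.381  0.057  0.004] w 0.0151 g 15.0 j6 1.59
shift [-0.0031 -0.0005  0.0062] y at -80.32 turn -0.0022 tilt [-0.0019 -0.0029]
```

carry_out:
  rows:
    - [[-0.003,0,0],[0,0,0],0.005]
    - [[-0.003,0,0],[0,0,0],0.005]
    - [[0,0,0],[0,0,0],0.005]
    - [[0,0,0],[0,0,0],0.005]

```text
clock: 13.12
eef_pos: [0.5037, 0.1736, 0.0764]
tcp_rot: [0.001, 0.996, 0.084, 0.001]
contact_force: [8.0, -6.7, -11.6]
gripper_width: 0.0152
grip_force: 15.0
```

Run:
```python
from h import *
st();to(.5438-.04*.985,.1811-.04*.17,.07,-80.2)
```

```text
13.12 [0.5037 0.1736 0.0764] F [  8.01  -6.7  -11.61] M [-1.094 -1.277  0.068] w 0.0152 g 15.0 j6 1.59
shift [ 0.0008 -0.0006  0.0064] y at -80.34 turn -0.0024 tilt [ 0.0029 -0.002 ]
```

carry_out:
  rows:
    - [[0.002,0,0],[0,0,0],0.03]
    - [[0,0,0],[0,0,0],0.04]
    - [[0,0,-0.025],[0,0,0],0.056]
    - [[0,0,-0.03],[0,0,0],0.056]
    - [[0,0,-0.03],[0,0,0],0.056]
    - [[0,0,0],[0,0,0],0.056]
    - [[0,0,0],[0,0,0],0.056]

```text
clock: 13.7
eef_pos: [0.5063, 0.1763, 0.1651]
tcp_rot: [-0.001, 0.996, 0.084, 0.003]
contact_force: [0.2, -0.9, -0.4]
gripper_width: 0.0521
grip_force: 0.0
```

Run:
```python
from h import *
import pickle
st();to(.5752,.1855,.04,-80.2)
s=snap('wrist');s['fish']=1;pickle.dump(s,open('w4.pkl','wb'))
cv2.imwrite('pics/w4.png',cv2.resize(s['pixels'][:300],None,fx=1.42,fy=1.42,interpolation=2))
print(proj(s,(.5752,.1855,.046)))
```

```text
13.7 [0.5063 0.1763 0.1651] F [ 0.2  -0.87 -0.39] M [-0.095  0.158  0.036] w 0.0521 g 0.0 j6 1.59
shift [0.0687 0.0026 0.1255] y at -80.31 turn -0.0019 tilt [0.0057 0.0018]
(np.float64(284.38765768524615), np.float64(123.39231945315552))
```

View pics/w4.png

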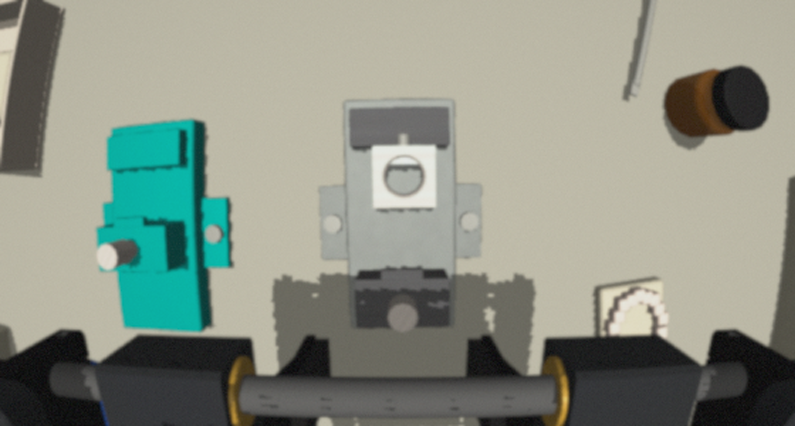

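The jaw is fully open and the collar clear, its top's corners spanning (373,146) to (436,209). The set screw at (404,137) points to the fixed jaw.

Run:
```python
from h import *
import pickle
s=pickle.load(open('w4.pkl','rb'));k=1/1.42
O=lambda u,v,z:onz(s,(u+.5)*k-.5,(v+.5)*k-.5,z)
C=[O(*p,.046) for p in((373,146),(436,146),(436,209),(373,209))]
print(np.mean(C,0),np.linalg.norm(C[1]-C[0]),np.linalg.norm(C[2]-C[1]),np.degrees(np.arctan2(*(C[1]-C[0])[1::-1])),np.degrees(np.arctan2(*(C[2]-C[3])[1::-1])))
g=cv2.cvtColor(s['pixels'],6);m=(g[90:160,255:315]>190).astype(np.uint8)
c=max(cv2.findContours(m,0,2)[0],key=cv2.contourArea);r=cv2.minAreaRect(c);print(r,onz(s,r[0][0]+255,r[0][1]+90,.046))
```

```text
[0.57416048 0.18503395 0.046     ] 0.03601727233144697 0.03663499411955095 -80.21313161043183 -80.2736671886196
((29.286563873291016, 33.249107360839844), (44.54772186279297, 46.20576477050781), 88.60282135009766) [0.57530222 0.18560091 0.046     ]
```

carry_out:
  rows:
    - [[0.0345,0.0015,0],[0,0,0],0.056]
    - [[0.0345,0.0015,0],[0,0,0],0.056]
    - [[0,0,0.03],[0,0,0],0.056]
    - [[0,0,0.03],[0,0,0],0.056]
    - [[0,0,0],[0,0,0],0.056]
    - [[0,0,0],[0,0,0],0.056]

```text
clock: 14.25
eef_pos: [0.5699, 0.1837, 0.0984]
tcp_rot: [0.0, 0.996, 0.084, -0.004]
contact_force: [0.1, -0.6, -0.3]
gripper_width: 0.0557
grip_force: 0.0
```

Run:
```python
from h import *
st();to(.5748,.1855,.04,-80.2)
```

```text
14.25 [0.5699 0.1837 0.0984] F [ 0.11 -0.58 -0.28] M [-0.027  0.123 -0.004] w 0.0557 g 0.0 j6 1.58
shift [ 0.0057 -0.001   0.0584] y at -80.32 turn -0.0022 tilt [-0.0081 -0.0012]
```

carry_out:
  rows:
    - [[0.003,-0.001,0.03],[0,0,0],0.056]
    - [[0,0,0.015],[0,0,0],0.056]
    - [[0,0,0],[0,0,0],0.056]
    - [[0,0,0],[0,0,0],0.056]
    - [[0,0,0],[0,0,0],0.056]

```text
clock: 14.67
eef_pos: [0.577, 0.1859, 0.0593]
tcp_rot: [-0.0, 0.996, 0.084, 0.001]
contact_force: [-0.2, 0.7, 0.3]
gripper_width: 0.0561
grip_force: 0.0
```

Run:
```python
from h import *
st();to(.5748,.1855,.04,-80.2)
```

```text
14.67 [0.577  0.1859 0.0593] F [-0.16  0.66  0.3 ] M [-0.096  0.161  0.009] w 0.0561 g 0.0 j6 1.58
shift [-0.0023  0.      0.0193] y at -80.32 turn -0.0021 tilt [0.0027 0.0006]
```

carry_out:
  rows:
    - [[-0.002,0,0.01],[0,0,0],0.056]
    - [[0,0,0.009],[0,0,0],0.05]
    - [[0,0,0],[0,0,0],0.045]
    - [[0,0,0],[0,0,0],0.045]
  force: 30

```text
clock: 15.0
eef_pos: [0.5731, 0.185, 0.0373]
tcp_rot: [0.0, 0.996, 0.084, -0.001]
contact_force: [-0.2, -0.5, 0.4]
gripper_width: 0.0471
grip_force: 0.0
```

carry_out:
  rows:
    - [[0,0,0],[0,0,0],0.03]
    - [[0,0,0],[0,0,0],0.025]
    - [[0,0,0],[0,0,0],0.025]
    - [[0,0,0],[0,0,0],0.025]
    - [[0,0,0],[0,0,0],0.025]

```text
clock: 15.42
eef_pos: [0.5742, 0.1852, 0.0384]
tcp_rot: [-0.0, 0.996, 0.084, 0.0]
contact_force: [-0.5, 0.4, -0.0]
gripper_width: 0.0362
grip_force: 30.0
```

Run:
```python
from h import *
st();to(.5748,.1855,.04,-80.2)
```

```text
15.42 [0.5742 0.1852 0.0384] F [-0.52  0.4  -0.02] M [-0.054  0.136 -0.016] w 0.0362 g 30.0 j6 1.58
shift [ 0.0007 -0.0002 -0.0016] y at -80.33 turn -0.0023 tilt [0.0006 0.0001]
```

carry_out:
  rows:
    - [[0,0,-0.02],[0,0,0],0.025]
    - [[0,0,-0.035],[0,0,0],0.025]
    - [[0,0,-0.035],[0,0,0],0.025]
    - [[0,0,-0.035],[0,0,-0.03],0.025]
    - [[0,0,0],[0,0,0],0.025]
    - [[0,0,0],[0,0,0],0.025]

```text
clock: 15.92
eef_pos: [0.5759, 0.1856, 0.1664]
tcp_rot: [-0.0, 0.995, 0.099, 0.003]
contact_force: [-0.2, -0.5, -0.2]
gripper_width: 0.0357
grip_force: 30.0
```

Run:
```python
from h import *
st();to(.5892,-.226,.16,-78.6)
```

```text
15.92 [0.5759 0.1856 0.1664] F [-0.24 -0.49 -0.24] M [-0.068  0.206 -0.007] w 0.0357 g 30.0 j6 1.55
shift [-0.0683  0.4061  0.006 ] y at -78.61 turn -0.0002 tilt [0.0062 0.0011]
```

carry_out:
  rows:
    - [[-0.0057,0.0338,0],[0,0,0],0.025]
    - [[-0.0057,0.0338,0],[0,0,0],0.025]
    - [[-0.0057,0.0338,0],[0,0,0],0.025]
    - [[-0.0057,0.0338,0],[0,0,0],0.025]
    - [[-0.0057,0.0338,0],[0,0,0],0.025]
    - [[-0.0057,0.0338,0],[0,0,0],0.025]
    - [[-0.0057,0.0338,0],[0,0,0],0.025]
    - [[-0.0057,0.0338,0],[0,0,0],0.025]
    - [[-0.0057,0.0338,0],[0,0,0],0.025]
    - [[-0.0057,0.0338,0],[0,0,0],0.025]
    - [[-0.0057,0.0338,0],[0,0,0],0.025]
    - [[-0.0057,0.0338,0],[0,0,0],0.025]

```text
clock: 16.92
eef_pos: [0.5855, -0.227, 0.1606]
tcp_rot: [-0.001, 0.995, 0.099, -0.001]
contact_force: [0.1, -1.2, -1.8]
gripper_width: 0.036
grip_force: 30.0
```

carry_out:
  rows:
    - [[0,0,0],[0,0,0],0.025]
    - [[0,0,0],[0,0,0],0.025]
    - [[0,0,0],[0,0,0],0.025]
    - [[0,0,0],[0,0,0],0.025]

```text
clock: 17.25
eef_pos: [0.5863, -0.2244, 0.1617]
tcp_rot: [-0.001, 0.995, 0.1, -0.001]
contact_force: [0.9, 1.5, -0.3]
gripper_width: 0.0358
grip_force: 30.0
```

Run:
```python
from h import *
import pickle
st();to(.5892,-.226,.138,-78.6)
s=snap('wrist');s['fish']=1;pickle.dump(s,open('w5.pkl','wb'))
R=rot();p=ctrl.state()['eef_pos']
for dz in(-.0164,.0076):print(proj(s,p+R@[0,0,-dz*-1]) )
cv2.imwrite('pics/w5.png',cv2.resize(s['pixels'][120:330,180:400],None,fx=3.6,fy=2.8,interpolation=2))
```

```text
17.25 [ 0.5863 -0.2244  0.1617] F [ 0.92  1.51 -0.27] M [ 0.005  0.142 -0.002] w 0.0358 g 30.0 j6 0.88
shift [0.0025 0.0022 0.0237] y at -78.56 turn 0.0007 tilt [-0.002   0.0015]
(np.float64(281.9174402981019), np.float64(280.91529117565284))
(np.float64(281.7443054445854), np.float64(259.30405265942585))
```

View pics/w5.png

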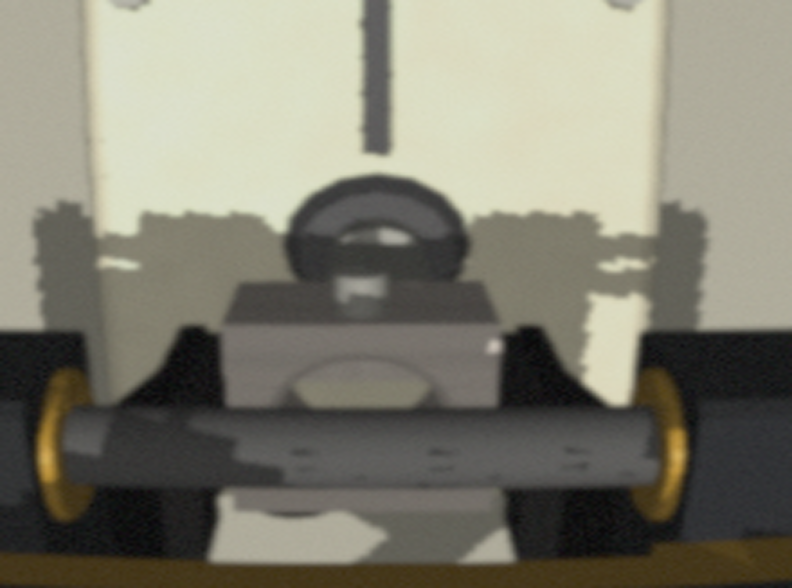

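The collar is held square, with the set screw at (361,290) on the rib side. The spindle flat's step, at (377,238), faces the rib, and boss and rib are centred at column 377. Computing both offsets from this one view.

Run:
```python
from h import *
import pickle
s=pickle.load(open('w5.pkl','rb'));R=rot();p=ctrl.state()['eef_pos']
O=lambda u,v,z:R.T@(onz(s,180+(u+.5)/3.6-.5,120+(v+.5)/2.8-.5,z)-p)*1000
zt=p[2]+.0076
print('top edge',O(225,323,zt),O(500,323,zt),'bot edge',O(240,284,p[2]-.0164),O(490,284,p[2]-.0164))
print('screw',O(361,300,p[2]+.002),'bossL/R',O(287,240,.068),O(468,240,.068),'boss front',O(377,175,.068),'rib',O(377,154,.066),O(377,5,.066))
print('tapfront',O(377,225,.08))
print('axis est',R.T@(np.array([.5892,-.226,p[2]])-p)*1000, R.T@(np.array([.590,-.2268,p[2]])-p)*1000)
```

```text
top edge [ 19.0189918  -18.26652449  -7.59739159] [18.99217333 16.8624046  -7.6428821 ] bot edge [ 18.14441188 -18.78328423  16.40428087] [18.10977003 18.08697343 16.3565426 ]
screw [21.1586165  -0.89511882 -2.02226154] bossL/R [  6.20310789 -16.94052884  94.17656852] [ 6.16587355 21.80843021 94.12639868] boss front [24.34257955  2.28604089 94.13157774] rib [29.76428185  2.3037186  96.12555695] [70.01676649  2.2977529  96.08101288]
tapfront [13.39167371  2.16368106 82.14383942]
axis est [ 2.17789883  2.19105157 -0.00524969] [ 2.80281363  3.13417289 -0.00716345]
```

carry_out:
  rows:
    - [[0.0024,0.0029,0],[0,0,0],0.025]
    - [[0,0,0.02],[0,0,0],0.025]
    - [[0,0,0.005],[0,0,0],0.025]
    - [[0,0,0],[0,0,0],0.025]
    - [[0,0,0],[0,0,0],0.025]
    - [[0,0,0],[0,0,0],0.025]

```text
clock: 17.8
eef_pos: [0.5902, -0.2281, 0.1387]
tcp_rot: [0.0, 0.995, 0.099, 0.0]
contact_force: [-0.1, 0.3, -1.8]
gripper_width: 0.0357
grip_force: 30.0
```

Run:
```python
from h import *
st();to(.5896,-.2268,.13,-78.6)
```

```text
17.8 [ 0.5902 -0.2281  0.1387] F [-0.08  0.3  -1.76] M [0.029 0.135 0.027] w 0.0357 g 30.0 j6 0.88
shift [-0.0004 -0.0014  0.0087] y at -78.58 turn 0.0003 tilt [ 0.0006 -0.0003]
```

carry_out:
  rows:
    - [[-0.0007,-0.0015,0.003],[0,0,0],0.025]
    - [[0,0,0.003],[0,0,0],0.025]
    - [[0,0,0.002],[0,0,0],0.025]
    - [[0,0,0.002],[0,0,0],0.025]
    - [[0,0,0.002],[0,0,0],0.025]
    - [[0,0,0],[0,0,0],0.025]
    - [[0,0,0],[0,0,0],0.025]
    - [[0,0,0],[0,0,0],0.025]

```text
clock: 18.47
eef_pos: [0.5889, -0.227, 0.1261]
tcp_rot: [-0.0, 0.995, 0.099, 0.0]
contact_force: [-1.5, 0.9, -1.2]
gripper_width: 0.0357
grip_force: 30.0
```

Run:
```python
from h import *
st();to(.5892,-.2268,.13,-78.6)
```

```text
18.47 [ 0.5889 -0.227   0.1261] F [-1.54  0.88 -1.2 ] M [-0.083  0.15  -0.019] w 0.0357 g 30.0 j6 0.88
shift [ 0.0003 -0.0001 -0.0039] y at -78.61 turn -0.0003 tilt [0. 0.]
```

It has entered the bore without resistance. Lowering further.

carry_out:
  rows:
    - [[0,0,0.003],[0,0,0],0.025]
    - [[0,0,0.003],[0,0,0],0.025]
    - [[0,0,0.003],[0,0,0],0.025]
    - [[0,0,0.003],[0,0,0],0.025]
    - [[0,0,0.003],[0,0,0],0.025]
    - [[0,0,0],[0,0,0],0.025]
    - [[0,0,0],[0,0,0],0.025]
    - [[0,0,0],[0,0,0],0.025]

```text
clock: 19.13
eef_pos: [0.5889, -0.227, 0.1111]
tcp_rot: [0.0, 0.995, 0.099, 0.0]
contact_force: [0.4, -0.4, -0.5]
gripper_width: 0.0359
grip_force: 30.0
```

Run:
```python
from h import *
st();to(.5892,-.2268,.0964,-78.6)
```

```text
19.13 [ 0.5889 -0.227   0.1111] F [ 0.43 -0.39 -0.54] M [-0.071  0.156 -0.022] w 0.0359 g 30.0 j6 0.88
shift [ 0.0003 -0.0001  0.0147] y at -78.61 turn -0.0002 tilt [ 0. -0.]
```

carry_out:
  rows:
    - [[0,0,0.003],[0,0,0],0.025]
    - [[0,0,0.003],[0,0,0],0.025]
    - [[0,0,0.003],[0,0,0],0.025]
    - [[0,0,0.002],[0,0,0],0.025]
    - [[0,0,0.002],[0,0,0],0.025]
    - [[0,0,0],[0,0,0],0.025]
    - [[0,0,0],[0,0,0],0.025]
    - [[0,0,0],[0,0,0],0.025]

```text
clock: 19.8
eef_pos: [0.589, -0.227, 0.0981]
tcp_rot: [0.0, 0.995, 0.099, 0.0]
contact_force: [0.3, -0.8, -0.4]
gripper_width: 0.0356
grip_force: 30.0
```

Run:
```python
from h import *
st();to(.5892,-.2268,.0964,-78.6)
```

```text
19.8 [ 0.589  -0.227   0.0981] F [ 0.33 -0.81 -0.44] M [-0.093  0.207  0.02 ] w 0.0356 g 30.0 j6 0.88
shift [ 0.0003 -0.0001  0.0017] y at -78.61 turn -0.0001 tilt [ 0.0001 -0.0001]
```

carry_out:
  rows:
    - [[0,0,0.001],[0,0,0],0.025]
    - [[0,0,0.001],[0,0,0],0.025]
    - [[0,0,0.001],[0,0,0],0.025]
    - [[0,0,0],[0,0,0],0.025]
    - [[0,0,0],[0,0,0],0.025]
    - [[0,0,0],[0,0,0],0.025]

```text
clock: 20.3
eef_pos: [0.5892, -0.2271, 0.0961]
tcp_rot: [0.0, 0.995, 0.099, 0.0]
contact_force: [-2.2, 1.1, 5.9]
gripper_width: 0.0357
grip_force: 30.0
```

Run:
```python
from h import *
st();to(.5892,-.2268,.0964,-78.6)
```

```text
20.3 [ 0.5892 -0.2271  0.0961] F [-2.23  1.09  5.88] M [ 0.105  0.517 -0.016] w 0.0357 g 30.0 j6 0.88
shift [ 0.0001 -0.0003 -0.0003] y at -78.6 turn -0.0001 tilt [ 0.0007 -0.0004]
```

Seated: contact at 0.0961, against 0.0964 expected. Trimming the push.

carry_out:
  rows:
    - [[0,0,0.0003],[0,0,0],0.025]
    - [[0,0,0],[0,0,0],0.025]
    - [[0,0,0],[0,0,0],0.025]
    - [[0,0,0],[0,0,0],0.025]
    - [[0,0,0],[0,0,0],0.025]
    - [[0,0,0],[0,0,0],0.025]

```text
clock: 20.8
eef_pos: [0.5892, -0.2271, 0.0961]
tcp_rot: [0.0, 0.995, 0.099, 0.0]
contact_force: [-3.1, 1.1, 7.2]
gripper_width: 0.0361
grip_force: 30.0
```

Run:
```python
from h import *
st();to(.5892,-.2268,.0964,-78.6)
```

```text
20.8 [ 0.5892 -0.2271  0.0961] F [-3.14  1.09  7.25] M [0.186 0.686 0.066] w 0.0361 g 30.0 j6 0.88
shift [ 0.     -0.0003 -0.0003] y at -78.6 turn -0.0001 tilt [ 0.0008 -0.0005]
```

carry_out:
  rows:
    - [[0,0,0.0001],[0,0,0],0.025]
    - [[0,0,0],[0,0,0],0.025]
    - [[0,0,0],[0,0,0],0.025]
    - [[0,0,0],[0,0,0],0.025]
    - [[0,0,0],[0,0,0],0.025]
    - [[0,0,0],[0,0,0],0.025]
    - [[0,0,0],[0,0,0],0.025]
    - [[0,0,0],[0,0,0],0.025]

```text
clock: 21.47
eef_pos: [0.5892, -0.2271, 0.0961]
tcp_rot: [0.0, 0.995, 0.099, 0.0]
contact_force: [-3.3, 1.2, 7.5]
gripper_width: 0.0355
grip_force: 30.0
```

Run:
```python
from h import *
st();s=snap('wrist')
a=cv2.resize(s['pixels'][90:300,180:400],None,fx=1.8,fy=1.8,interpolation=2)
b=cv2.resize(snap('top')['pixels'][140:300,140:460],(400,200))
c=np.zeros((378,800,3),np.uint8);c[:,:396]=a;c[:200,400:]=b;cv2.imwrite('pics/w6.png',c);st()
```

```text
21.47 [ 0.5892 -0.2271  0.0961] F [-3.34  1.17  7.52] M [0.185 0.667 0.035] w 0.0355 g 30.0 j6 0.88
21.57 [ 0.5892 -0.2271  0.0961] F [-3.74  0.72  7.97] M [0.166 0.669 0.027] w 0.0361 g 30.0 j6 0.88
```

View pics/w6.png

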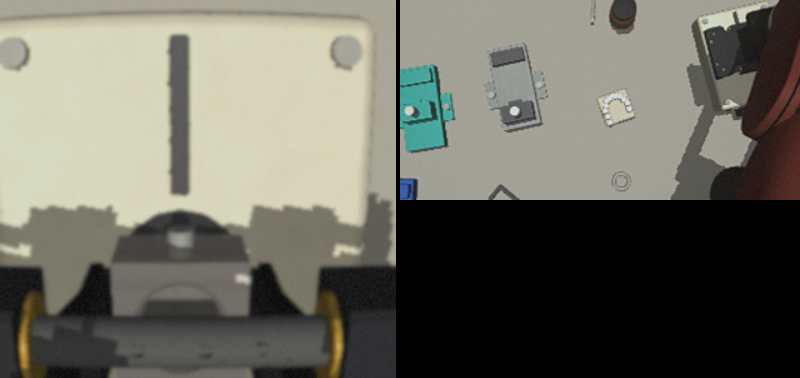

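The collar is seated, its set screw at (181,238) in line with the rib at column 179. Push is about 8 N, the jaw stays open and the bystanders in view are where they were. Handing in.

```bash
python3 -c "
from cell import ctrl
print(ctrl.finish_job())"
```

```text
the job is handed in; nothing more can be done
None
```

I handed the job in at about 21.6 s, and the hand-in returned no verdict: the flat is turned to the rib, the vise jaw is fully open, and the collar is still gripped and pressed on the shoulder at about 8 N with the set screw along the rib.

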